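Pull the jammed cover off a pipette-tip rack

ROBOT

A 6-joint arm with a two-finger parallel gripper is mounted at the origin on the work surface. World frame = base frame: x ahead of the robot, y to its left, z up, the work surface at z = 0. Lengths are in m, angles in degrees, forces in N, time in s.
With the tool pointing down it reaches from about 0.4 to 0.825 m from the base axis. Payload 7 kg.
Tool frame: the origin (TCP) lies midway between the tips of the shut fingers; the grasp point (between the pads) lies 19 mm behind it; z points along the fingers, y is the line along which they close (so a half turn about z gives the same grasp; the last joint's range is limited). The gripper opens to 88 mm and grips with 3 to 60 N. Pads are 19 mm wide; open, the fingers measure 130 mm over their backs; the gripper's body (78 mm by 193 mm) begins 47 mm behind the grasp point.
Start: joints at [-55.113, 20.546, 0.682, 0, -70.136, -16.507], TCP at [0.213, -0.641, 0.227] pointing down, gripper open.
Joint ranges: [-176.03, 176.03], [-82.01, 121.73], [-58.28, 71.71], [-173.87, 95.51], [-174.79, -0.11], [-173.66, 173.66]. Speed limits (degrees/s): [136.94, 136.94, 172.46, 180, 180, 180].

INTERFACE

Orientations are given as [roll, pitch, yaw] about the fixed x, y, z axes, in that order (R = Rz(yaw) Ry(pitch) Rx(roll)).
In Python, from plant import ctrl, viewer, close_job gives the robot as it stands. The module is installed in compiled form; this text tells all that it offers.
- The arm moves only by the tool step_arm, never from a script. Its argument "moves" is a list that holds one entry, the list of rows, each a list of 5 numbers: the shift along the world's x, y, z in cm, then the turn about the world's z in rad, then the finger opening in cm, from 0 to 8.76. In form: [[[tx, ty, tz, twist, grip], ...]]. A call has 1 to 10 rows; each row shifts and turns the commanded pose from where the row before left it; what a row does not reach is not made up. A row lasts 1/10 s, in which the tool goes at most 50 mm and 8.59 degrees, less where a joint would pass 70% of its speed; a pose out of reach is approached as far as the arm can. A call with a gripper value outside its range is refused whole. The fingers move at their own pace and stop on an object; the grip force is fixed at half the most. Time passes only in rows, so rows that do not move let the fingers close. It gives the time, the measured TCP pose, the force, the opening and the grip force at its end, in the units of the state.
- ctrl.get_obs(): the state, without advancing time (a new reading comes with each control period).
- viewer.snapshot(name): name is "side" or "top"; returns (picture, depth): 420x560x3 uint8, blue, green, red; 420x560 float32, m along the optical axis (not along the pixel's ray), 0 where there is no reading.
- viewer.camera_info(name): a dict with "camera_matrix" (3x3 intrinsics, pixels), "eye" and "orientation" of the camera in the world. Camera axes: x right, y down, z forward; pixel columns grow to the right and rows downward; lengths in m; the calibration is good to about 2 mm. A picture is of the moment at which its call begins. camera_info takes no time and is no camera call.
- close_job(): hands the job in; it is judged then, once.
The state is a dict: "clock": time; "joint_pos": joint angles; "qvel": joint speeds; "tau": joint torques, N m; "tool_pos": TCP position; "orientation": TCP orientation; "force": force on the tool from outside, world axes, zero at the start; "moment": the same for the moment, N m; "opening": finger opening in m; "gripper_force": force on a finger pad.
Only numpy, scipy, OpenCV 4.12 (cv2) and the standard library are available. Lean on these libraries where they do the work, as an engineer would, in place of code of your own. Each camera call takes 0.05 s, during which the arm holds its last target. There are 200 camera calls.

TASK

The deep cover is jammed on its pipette-tip rack, and lifting it would drag the rack along. Keeping the rack flat on the bench, slide the covered rack into the hold-down dock by the flared mouth, under the lips, and press it firmly, but not violently, home against the backstop; then pull the cover straight up off the rack, leaving the rack home in the dock. Set the cover down, without dropping it, rim down and flat in the steel tray, let go, and do not disturb the jar or the pen.

Things in the scene. Friction and masses are not known exactly. Their poses are not given: they have to be found in the camera images.
- rack: inner part: loose yellow tip rack, 0.2 kg. Foot plate 120 (x) x 104 (y) x 6 mm; on it a block 102 x 72 mm up to 50 mm, tips up to 54 mm. Foot plate juts out past the cover 11 mm at the long sides (+-y), 4 mm at the ends. Origin: centre of underside, z up. Either end may enter the dock. Spring pads in its long sides grip the cover; the cover slides off upwards
- cover: outer part: deep frosted box, open below, 0.11 kg, over the rack, rim on the foot plate (origin 6 mm above the rack's, axes parallel). Outside 112 (x) x 82 (y) x 57 mm high, walls 3 mm. On the roof, between 57 and 87 mm above the rim, a grey grip fin 60 (x) x 12 (y) mm, to be gripped across y from above. Origin: centre of the rim plane. See fin for the pull
- dock: fixed aluminium dock: two rails along x, channel 108 mm wide, straight from x = -60 to +70 mm. Lips overhang it 8.5 mm each side, underside 10 mm and top 15 mm above the bench, 91 mm apart. Open flared mouth at -x (flares to x = -90 mm, 10 mm high, no lips); slide in along +x. No floor: the rack slides on the bench. Origin: on the bench, at the centre of the rack when home
- backstop: aluminium bar across the dock's far end, part of the dock, same origin and axes as the dock; its face lies at x = +60 mm, 10 mm high, 106 mm wide, rigid. Press the rack against it for a moment with a steady 5 to 20 N (sliding friction of the covered rack, about 1 N on its slick foot, more if pressed down, comes on top); over 45 N is too violent
- tray: shallow steel tray, fixed, 190 (x) x 160 (y) mm outside, inside 182 x 152 mm, floor top 4 mm and rim 14 mm above the bench. Origin: centre of the underside
- jar: small amber jar, 52 mm across, 70 mm high, bystander. Origin: centre of the underside
- pen: red marker pen lying on the bench, 120 (x) x 12 x 12 mm, bystander. Origin: centre of the underside
- fin (a point): centre of the top edge of the cover's grip fin, 87 mm above the rim. Pulling the cover loose takes about 6 to 12 N straight up (varies), more than the rack weighs; the pads grip during the first 30 mm or so, the cover clears the tips after 48 mm of lift
Things that resemble listed ones, but are neither listed nor needed, are in the scene too. There is more than one size of the cover; the one meant has the size given above.

How it is judged:
By the outcome, as a careful person would: the job done as asked, in the order asked, and still so for the second after the job is handed in, with the robot touching nothing.
It also fails if it takes over 72 s, if anything falls off the work surface, if the arm or the gripper's body presses on something with over 40 N, if the wrist force passes 120 N, or if a joint passes its speed limit or range.

## Working session

There is one attempt and no reset: what is moved stays moved. The work goes in short steps, Python scripts to look and compute and a tool call to move; the robot and the scene stay as the last step left them, time stands still between calls to the robot, and variables do not carry over. Pictures are saved under pics/ and viewed, at most 10 in all, crops included, and the job is handed in when it is done.

Besides the shell and the picture viewer there is one more tool, called after "Request:" as name(argument=value, ...), one argument or row to a line, values as JSON. step_arm: Moves the arm, as the interface text tells. Its arguments: {"type":"object","properties":{"moves":{"type":"array","items":{"type":"array","items":{"type":"array","items":{"type":"number"}}}}},"required":["moves"]}

```bash
mkdir -p pics && python3 - <<'E'
from plant import ctrl, viewer
import cv2, numpy as np
for n in("top","side"):
    im,d=viewer.snapshot(n); cv2.imwrite(f"pics/{n}0.png",im); np.savez(f"{n}0.npz",im=im,d=d)
    c=viewer.camera_info(n); print(n,c)
print(ctrl.get_obs())
E
```

```text
top {'camera_matrix': array([[504.78749318,   0.        , 273.62032313],
       [  0.        , 504.78749318, 214.91377699],
       [  0.        ,   0.        ,   1.        ]]), 'eye': array([ 0.46343214, -0.02459395,  1.14729929]), 'orientation': array([-176.04594707,    0.41747453,  -91.18708007])}
side {'camera_matrix': array([[528.39263268,   0.        , 287.22179043],
       [  0.        , 528.39263268, 209.22998175],
       [  0.        ,   0.        ,   1.        ]]), 'eye': array([-0.02912555,  0.64834247,  0.92372767]), 'orientation': array([-133.75590216,    1.27302689, -140.004297  ])}
{'clock': 0.1, 'joint_pos': array([-5.51127050e+01,  2.05872951e+01,  6.41683898e-01, -1.56636796e-02,
       -7.01355682e+01, -1.65065808e+01]), 'qvel': array([ 0.01781834,  0.01398518,  0.17861568,  0.10862748, -0.04606846,
       -0.08226913]), 'tau': array([-1.48158804e-03, -5.84162915e+01,  2.93754637e+01,  7.01547280e+00,
        1.02365695e-02, -5.48153241e-05]), 'tool_pos': array([ 0.21268593, -0.64018809,  0.22574351]), 'orientation': array([ 1.79917982e+02, -8.94803272e-03, -1.61624612e+02]), 'force': array([ 0.97006984, -0.32756875, -0.63563635]), 'moment': array([-0.00638852,  0.04052491,  0.05061543]), 'gripper_force': 0.0, 'opening': 0.08763627160998763}
```

View pics/top0.png

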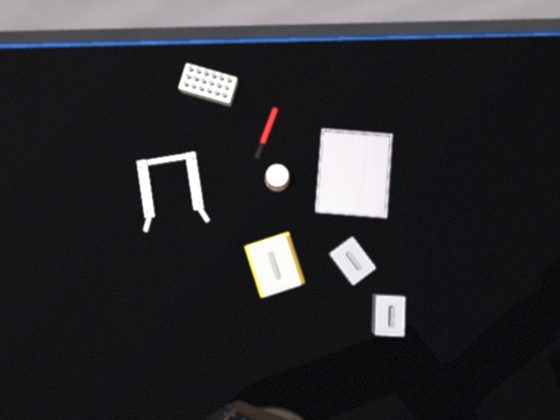

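View pics/side0.png

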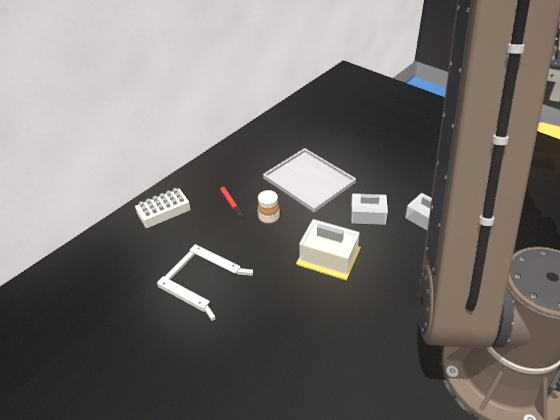

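Top view: covered rack with yellow foot at about (275,265). The dock is at (170,185) with its mouth towards the robot, the tray at (355,173), the jar at (277,177) and the pen at (267,132). The side view shows the same layout, with two smaller decoy covers on the right.

```bash
cat > h.py <<'E'
import numpy as np, cv2
from plant import ctrl, viewer
from scipy.spatial.transform import Rotation as Ro
def cam(n):
    c=viewer.camera_info(n); return c["camera_matrix"],c["eye"],Ro.from_euler("xyz",c["orientation"],degrees=True).as_matrix()
def ray(n,p,z):
    K,e,R=cam(n); p=np.atleast_2d(p).astype(float)
    d=np.c_[p,np.ones(len(p))]@np.linalg.inv(K).T@R.T
    return e+d*((z-e[2])/d[:,2])[:,None]
def cloud(n,d):
    K,e,R=cam(n); v,u=np.mgrid[:d.shape[0],:d.shape[1]]
    P=np.stack([u,v,np.ones_like(u)],-1)@np.linalg.inv(K).T*d[...,None]
    return P@R.T+e
def rect(n,mask,z):
    "min-area rectangle of a mask cast onto plane z (mm): centre, size, angle"
    c=max(cv2.findContours(mask.astype(np.uint8),0,1)[0],key=cv2.contourArea).reshape(-1,2)
    w=ray(n,c,z)[:,:2]*1000; return cv2.minAreaRect(w.astype(np.float32))
E
cat > m.py <<'E'
from h import *
D=np.load("top0.npz");im,d=D["im"],D["d"]
P=cloud("top",d); hsv=cv2.cvtColor(im,cv2.COLOR_BGR2HSV); H,S,V=cv2.split(hsv)
def box(a,x0,y0,x1,y1):
    m=np.zeros(a.shape,bool); m[y0:y1,x0:x1]=a[y0:y1,x0:x1]; return m
rk=box(V>90,235,220,315,305)
print("foot",rect("top",rk,.006))
cover=box((V>90)&~((S>110)&(H>15)&(H<40)),235,220,315,305)
hh=P[...,2]
roof=box(hh>.052,235,220,315,305)&(V>60); print("roof",rect("top",roof,.063), np.median(hh[roof]))
fin=box(hh>.08,235,220,315,305); print("fin",fin.sum(),rect("top",fin,.093),np.median(hh[fin]))
print("dock",rect("top",box(V>90,130,145,220,240),.012))
print("tray",rect("top",box(V>90,310,120,400,225),.014))
print("jar",rect("top",box(hh>.05,255,155,300,200),.07))
print("pen",rect("top",box((S>120)&(V>90),240,95,285,150),.012))
for nm,b in(("bench",(200,300,230,330)),("tray",(340,150,370,190)),("c1",(345,250,360,270)),("c2",(380,305,400,330))):
    print(nm,np.median(hh[b[1]:b[3],b[0]:b[2]]))
x=cv2.resize(im[130:310,120:320],None,fx=3,fy=3,interpolation=2); cv2.imwrite("pics/crop.png",x)
E
python3 m.py
```

```text
foot ((431.13043212890625, -16.872642517089844), (126.70541381835938, 109.54486846923828), 16.52431297302246)
roof ((433.3846435546875, -16.51007080078125), (114.54795837402344, 81.83516693115234), 17.17521858215332) 0.06424443448608463
fin 206 ((432.422119140625, -16.931976318359375), (59.602272033691406, 11.843378067016602), 17.30160903930664) 0.0943154013327342
dock ((601.8316650390625, 213.68875122070312), (167.02127075195312, 151.42588806152344), 8.27096176147461)
tray ((634.38232421875, -200.51963806152344), (164.38291931152344, 195.9546661376953), 84.19692993164062)
jar ((624.5206909179688, -26.80698013305664), (44.31163024902344, 45.858890533447266), 43.94522476196289)
pen ((747.794189453125, -10.605648040771484), (16.582490921020508, 90.59561920166016), 68.10249328613281)
bench 0.0009452554496431897
tray 0.004867158907400637
c1 0.04472663056607562
c2 0.04378533516986294
```

View pics/crop.png

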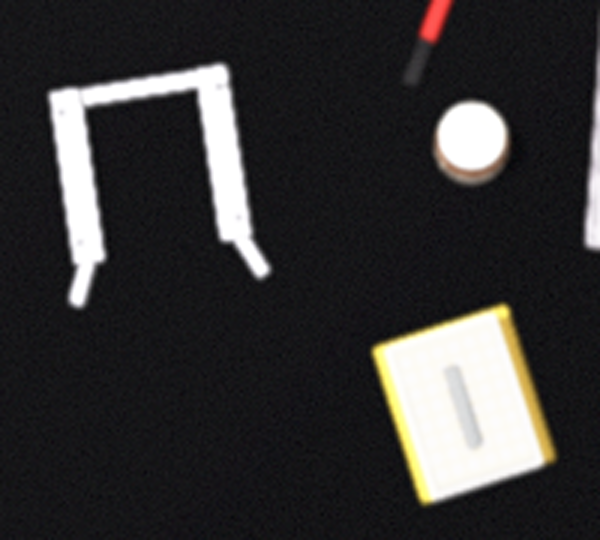

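The crop shows the dock's rails: inner lip edges from about (85,105) to (103,258) on the left and (197,92) to (220,240) on the right. The rack is turned about 17° with the fin in the middle. Next I fit the dock's edges at sub-pixel level.

```bash
cat > dock.py <<'E'
from h import *
def cross(a,t=110):
    i=np.flatnonzero((a[:-1]<t)!=(a[1:]<t)); return i+(t-a[i])/(a[i+1]-a[i])
def fit(p,q=None):
    p=np.array(p); l=cv2.fitLine((p*1000).astype(np.float32),cv2.DIST_HUBER,0,.01,.01).ravel(); return l
def edges(im,n=1):
    g=im.max(2).astype(float); E=[[],[],[],[]]
    for r in range(170,206):
        c=130+cross(g[r,130:215])
        if len(c)==4:
            for k in range(4):E[k].append((c[k],r))
    return [np.array(e) for e in E]
if __name__=="__main__":
    D=np.load("top0.npz"); im=D["im"]; g=im.max(2).astype(float)
    E=edges(im)
    for k,z in enumerate((.015,.010,.015,.0)):
        l=fit(ray("top",E[k],z)[:,:2]); print("rail edge",k,len(E[k]),np.degrees(np.arctan(l[1]/l[0])),"y at x=600:",l[3]+(600-l[2])*l[1]/l[0])
    B=[(c,145+cross(g[145:185,c])) for c in range(153,184)]
    for k,z in((0,.01),(1,.0)):
        p=[(c,v[k]) for c,v in B if len(v)>=2]; l=fit(ray("top",p,z)[:,:2]); print("stop",k,np.degrees(np.arctan2(l[1],l[0])),"x at y=214:",l[2]+(214-l[3])*l[0]/l[1])
    # rail end corners, on the middles of the two rails
    for a in (0,2):
        m=(E[a]+E[a+1])/2; q=np.polyfit(m[:,1],m[:,0],1)
        r=np.arange(140,235,.25); s=cv2.remap(im.max(2),np.polyval(q,r).astype(np.float32)[None],r.astype(np.float32)[None],1)[0].astype(float)
        c=r[0]+.25*cross(s); print("rail",a,"ends",[ray("top",(np.polyval(q,x),x),.015)[0,:2].round(4).tolist() for x in c])
E
python3 dock.py
```

```text
rail edge 0 36 7.8239574 y at x=600: 283.16733
rail edge 1 36 7.7922072 y at x=600: 258.0057
rail edge 2 36 7.853392 y at x=600: 170.48135
rail edge 3 36 7.906916 y at x=600: 146.01219
stop 0 -81.90007 x at y=214: 684.9506
stop 1 -81.8539 x at y=214: 670.75104
rail 0 ends [[0.676, 0.2805], [0.5291, 0.2603]]
rail 2 ends [[0.6909, 0.1698], [0.5495, 0.1503]]
```

Request:
step_arm(
  moves=[
    [[0.6, 1.6, -0.4, -0.002, 8.7], [1.1, 3.2, -0.4, -0.002, 8.7], [1.1, 3.2, -0.4, -0.002, 8.7], [1.1, 3.2, -0.4, -0.002, 8.7], [1.1, 3.2, -0.4, -0.002, 8.7], [1.1, 3.2, -0.4, -0.002, 8.7], [1.1, 3.2, -0.4, -0.002, 8.7], [1.1, 3.2, -0.4, -0.002, 8.7], [1.1, 3.2, -0.4, -0.002, 8.7], [1.1, 3.2, -0.4, -0.002, 8.7]],
  ],
)

```text
clock: 1.1
tool_pos: [0.3178, -0.3352, 0.1862]
orientation: [180.0, -0.0, -162.8]
force: [0.8, 0.4, 1.1]
opening: 0.0872
gripper_force: 0.0
```

Request:
step_arm(
  moves=[
    [[1.1, 3.2, -0.4, 0, 8.7], [1.1, 3.2, -0.4, 0, 8.7], [1.1, 3.2, -0.4, 0, 8.7], [1.1, 3.2, -0.4, 0, 8.7], [1.1, 3.2, -0.4, 0, 8.7], [1.1, 3.2, -0.4, 0, 8.7], [1.1, 3.2, -0.4, 0, 8.7], [1.1, 3.2, -0.4, 0, 8.7], [1.1, 3.2, -0.4, 0, 8.7], [0.4, 1.1, -0.4, 0, 8.7]],
  ],
)

```text
clock: 2.1
tool_pos: [0.4216, -0.0354, 0.1465]
orientation: [180.0, 0.0, -162.6]
force: [0.7, 0.3, 0.4]
opening: 0.0873
gripper_force: 0.0
```

Request:
step_arm(
  moves=[
    [[0.4, 1.1, 0, 0, 8.7], [0, 0, 0, 0, 8.7], [0, 0, 0, 0, 8.7], [0, 0, 0, 0, 8.7]],
  ],
)

```text
clock: 2.5
tool_pos: [0.4245, -0.0272, 0.1466]
orientation: [180.0, -0.0, -162.8]
force: [-0.6, -0.1, -0.5]
opening: 0.0871
gripper_force: 0.0
```

Request:
step_arm(
  moves=[
    [[0.4, 0.5, -0.5, 0, 5], [0.4, 0.5, -1.2, 0, 4], [0, 0, -1.6, 0, 4], [0, 0, -1.6, 0, 4], [0, 0, -1.6, 0, 4], [0, 0, -1.0, 0, 4], [0, 0, -0.4, 0, 4], [0, 0, 0, 0, 4], [0, 0, 0, 0, 4]],
  ],
)

```text
clock: 3.4
tool_pos: [0.4332, -0.0165, 0.068]
orientation: [-180.0, 0.0, -162.8]
force: [-0.0, 0.4, -0.5]
opening: 0.04
gripper_force: 0.0
```

Request:
step_arm(
  moves=[
    [[0, 0, 0, 0, 2], [0, 0, 0, 0, 1], [0, 0, 0, 0, 0.8], [0, 0, 0, 0, 0.8], [0, 0, 0, 0, 0.8], [0, 0, 0, 0, 0.8], [0, 0, 0, 0, 0.8], [0, 0, 0, 0, 0.8]],
  ],
)

```text
clock: 4.2
tool_pos: [0.433, -0.0166, 0.0678]
orientation: [-180.0, 0.0, -162.8]
force: [-2.2, -2.0, 4.9]
opening: 0.0119
gripper_force: 30.0
```

Request:
step_arm(
  moves=[
    [[0, 0.3, 0.03, -0.004, 0.8], [0.1, 0.8, 0, -0.008, 0.8], [0, 1.2, 0, -0.01, 0.8], [0.1, 1.2, 0, -0.01, 0.8], [0, 1.2, 0, -0.01, 0.8], [0.1, 1.2, 0, -0.01, 0.8], [0.1, 1.2, 0, -0.01, 0.8], [0, 1.2, 0, -0.01, 0.8], [0.1, 1.2, 0, -0.01, 0.8], [0, 1.2, 0, -0.01, 0.8]],
  ],
)

```text
clock: 5.2
tool_pos: [0.4376, 0.091, 0.0678]
orientation: [-180.0, -0.0, -168.1]
force: [-0.1, -3.4, 4.6]
opening: 0.0117
gripper_force: 30.0
```

Request:
step_arm(
  moves=[
    [[0.1, 1.2, 0, -0.01, 0.8], [0.1, 1.2, 0, -0.01, 0.8], [0, 1.2, 0, -0.01, 0.8], [0.1, 1.2, 0, -0.01, 0.8], [0.1, 1.2, 0, -0.01, 0.8], [0, 1.2, 0, -0.01, 0.8], [0.1, 1.2, 0, -0.01, 0.8], [0, 1.2, 0, -0.01, 0.8], [0, 0.5, 0, 0, 0.8], [0, 0, 0, 0, 0.8]],
  ],
)

```text
clock: 6.2
tool_pos: [0.443, 0.1927, 0.0678]
orientation: [180.0, 0.0, -172.6]
force: [1.4, 0.8, 2.5]
opening: 0.0119
gripper_force: 30.0
```

```bash
cat > look.py <<'E'
import sys
from h import *
import dock
im,d=viewer.snapshot("top"); cv2.imwrite(f"pics/{sys.argv[1]}.png",im); np.savez(f"{sys.argv[1]}.npz",im=im,d=d)
o=ctrl.get_obs(); print({k:np.round(o[k],4) for k in("tool_pos","orientation","force","moment","opening","gripper_force")})
H,S,V=cv2.split(cv2.cvtColor(im,cv2.COLOR_BGR2HSV))
y=(S>110)&(V>90)&(H>15)&(H<40); v,u=np.nonzero(y); print("yellow px",y.sum(),u.min(),u.max(),v.min(),v.max())
x0,y0=max(u.min()-70,0),max(v.min()-70,0)
cv2.imwrite(f"pics/{sys.argv[1]}_c.png",cv2.resize(im[130:290,110:290],None,fx=3,fy=3,interpolation=2))
E
python3 look.py d1
```

```text
{'tool_pos': array([0.4431, 0.1924, 0.0678]), 'orientation': array([ 1.799437e+02,  4.430000e-02, -1.725819e+02]), 'force': array([1.0412, 0.7634, 0.5117]), 'moment': array([ 0.1613, -0.3639, -0.0264]), 'opening': np.float64(0.0121), 'gripper_force': np.float64(29.9998)}
yellow px 123 192 207 231 286
```

View pics/d1_c.png

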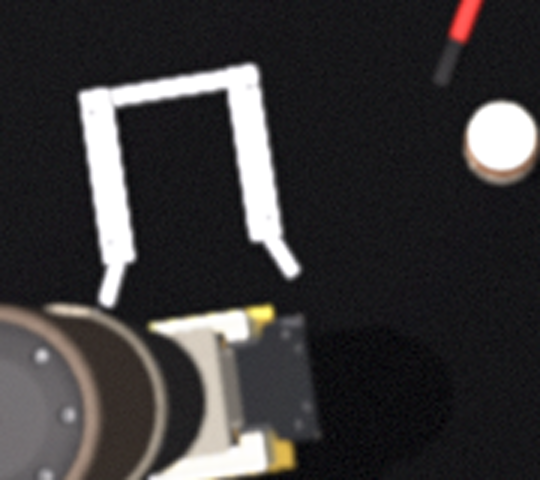

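The gripper hides most of the rack. Its front right foot corner shows at crop (273,307) and its right edge runs to (296,468). I measure that edge in dock axes, in both views.

```bash
cat > lat.py <<'E'
import sys
from h import *
a=np.radians(7.84); A=np.array([[np.cos(a),np.sin(a)],[-np.sin(a),np.cos(a)]]); O=np.array([612.0,215.9])
D=np.load(sys.argv[1]+".npz"); im=D["im"]; g=im.max(2).astype(float)
H,S,V=cv2.split(cv2.cvtColor(im,cv2.COLOR_BGR2HSV)); y=(S>110)&(V>90)&(H>15)&(H<40)
for r in range(228,290,2):
    u=np.flatnonzero(y[r])
    if len(u):
        c=u.max(); s=g[r,c-1:c+5]; i=np.flatnonzero(s<80)
        if len(i) and i[0]>0:
            i=i[0]; x=c-1+i-1+(s[i-1]-80)/(s[i-1]-s[i]); print(r,round(x,2),(A@(ray("top",(x,r),.003)[0,:2]*1000-O)).round(1))
print("tcp",A@(np.array(ctrl.get_obs()["tool_pos"][:2])*1000-O))
im,d=viewer.snapshot("side"); cv2.imwrite("pics/s1.png",im[180:330,130:400]); np.savez("s1.npz",im=im,d=d)
cv2.imwrite("pics/s1.png",cv2.resize(im[180:340,130:390],None,fx=3,fy=3,interpolation=2))
E
python3 lat.py d1
```

```text
232 200.86 [-113.  -53.]
234 201.46 [-117.7  -53.7]
236 201.59 [-122.2  -53.3]
238 199.17 [-125.8  -47.2]
276 206.08 [-213.  -50.]
278 207.43 [-217.9  -52.4]
280 207.79 [-222.5  -52.5]
282 207.88 [-226.9  -52.1]
284 208.08 [-231.4  -51.8]
286 206.38 [-235.2  -47.4]
tcp [-170.53806304   -0.26182376]
```

View pics/s1.png

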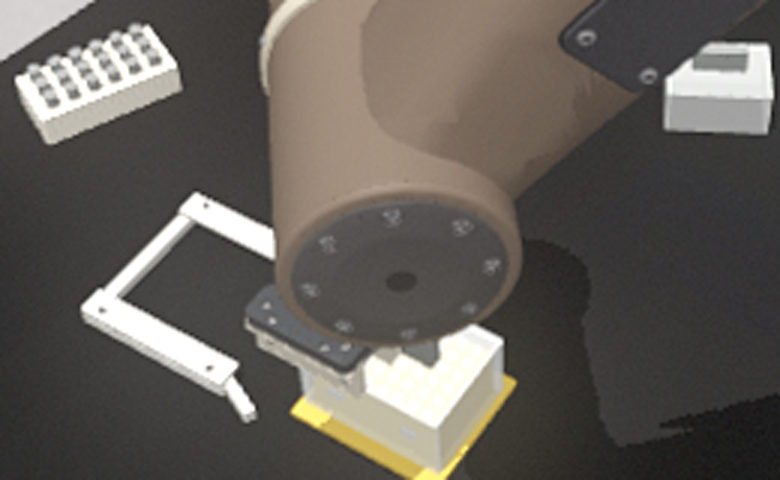

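Side view: the cover sits on its yellow foot in front of the mouth, gripped on the fin. Lateral error is under 1 mm and the yaw is about 0.4° low, so I correct the yaw and slide in.

Request:
step_arm(
  moves=[
    [[0, 0, 0, 0.0075, 0.8], [0.4, 0.055, 0, 0, 0.8], [0.8, 0.11, 0, 0, 0.8], [0.8, 0.11, 0, 0, 0.8], [0.8, 0.11, 0, 0, 0.8], [0.8, 0.11, 0, 0, 0.8], [0.8, 0.11, 0, 0, 0.8], [0.8, 0.11, 0, 0, 0.8], [0.4, 0.055, 0, 0, 0.8], [0, 0, 0, 0, 0.8]],
  ],
)

```text
clock: 7.3
tool_pos: [0.5001, 0.1992, 0.0678]
orientation: [-180.0, 0.0, -172.2]
force: [0.8, -0.8, 2.4]
opening: 0.0116
gripper_force: 30.0
```

Request:
step_arm(
  moves=[
    [[0.4, 0.1, 0, 0, 0.8], [0.8, 0.12, 0, 0, 0.8], [0.8, 0.11, 0, 0, 0.8], [0.8, 0.11, 0, 0, 0.8], [0.4, 0.05, 0, 0, 0.8], [0, 0, 0, 0, 0.8]],
  ],
)

```text
clock: 7.9
tool_pos: [0.532, 0.2041, 0.0678]
orientation: [-180.0, 0.0, -172.2]
force: [1.3, -1.2, 2.8]
opening: 0.0118
gripper_force: 30.0
```

Request:
step_arm(
  moves=[
    [[0.4, 0.07, 0, 0, 0.8], [0.8, 0.12, 0, 0, 0.8], [0.8, 0.12, 0, 0, 0.8], [0.8, 0.11, 0, 0, 0.8], [0.8, 0.11, 0, 0, 0.8], [0.8, 0.11, 0, 0, 0.8], [0.8, 0.11, 0, 0, 0.8], [0.8, 0.11, 0, 0, 0.8], [0.4, 0.06, 0, 0, 0.8], [0, 0, 0, 0, 0.8]],
  ],
)

```text
clock: 8.9
tool_pos: [0.5957, 0.2131, 0.0679]
orientation: [-180.0, 0.0, -172.2]
force: [-0.2, -2.2, 3.6]
opening: 0.0117
gripper_force: 30.0
```

Request:
step_arm(
  moves=[
    [[0.4, 0.06, 0, 0, 0.8], [0.4, 0.06, 0, 0, 0.8], [0.3, 0.04, 0, 0, 0.8], [0.1, 0.01, 0, 0, 0.8], [0, 0, 0, 0, 0.8]],
  ],
)

```text
clock: 9.4
tool_pos: [0.607, 0.2146, 0.0679]
orientation: [-180.0, -0.0, -172.2]
force: [-2.7, -1.3, 6.1]
opening: 0.0119
gripper_force: 30.0
```

Request:
step_arm(
  moves=[
    [[0.1, 0.01, 0, 0, 0.8], [0.1, 0.01, 0, 0, 0.8], [0, 0, 0, 0, 0.8]],
  ],
)

```text
clock: 9.7
tool_pos: [0.6088, 0.2149, 0.0679]
orientation: [-180.0, -0.0, -172.2]
force: [-3.7, -1.2, 5.6]
opening: 0.012
gripper_force: 30.0
```

Request:
step_arm(
  moves=[
    [[0.1, 0.01, 0, 0, 0.8], [0.1, 0.01, 0, 0, 0.8], [0, 0, 0, 0, 0.8]],
  ],
)

```text
clock: 10.0
tool_pos: [0.6108, 0.2151, 0.0679]
orientation: [-180.0, -0.0, -172.2]
force: [-3.6, -2.1, 5.4]
opening: 0.0116
gripper_force: 30.0
```

Request:
step_arm(
  moves=[
    [[0.05, 0.01, 0, 0, 0.8], [0.05, 0.01, 0, 0, 0.8], [0, 0, 0, 0, 0.8]],
  ],
)

```text
clock: 10.3
tool_pos: [0.6117, 0.2153, 0.0679]
orientation: [-180.0, -0.0, -172.2]
force: [-5.1, -0.4, 5.1]
opening: 0.0121
gripper_force: 30.0
```

Request:
step_arm(
  moves=[
    [[0.05, 0.01, 0, 0, 0.8], [0.05, 0.01, 0, 0, 0.8], [0, 0, 0, 0, 0.8]],
  ],
)

```text
clock: 10.6
tool_pos: [0.6127, 0.2154, 0.0679]
orientation: [-180.0, -0.0, -172.2]
force: [-4.2, -1.7, 5.9]
opening: 0.0117
gripper_force: 30.0
```

Request:
step_arm(
  moves=[
    [[0.05, 0.01, 0, 0, 0.8], [0.05, 0, 0, 0, 0.8], [0, 0, 0, 0, 0.8]],
  ],
)

```text
clock: 10.9
tool_pos: [0.6131, 0.2154, 0.0679]
orientation: [-180.0, -0.1, -172.2]
force: [-5.4, -1.2, 8.7]
opening: 0.0111
gripper_force: 30.0
```

Request:
step_arm(
  moves=[
    [[0.05, 0.01, 0, 0, 0.8], [0.05, 0.01, 0, 0, 0.8], [0, 0, 0, 0, 0.8]],
  ],
)

```text
clock: 11.2
tool_pos: [0.6133, 0.2154, 0.068]
orientation: [-180.0, -0.2, -172.2]
force: [-10.1, -0.7, 11.7]
opening: 0.0117
gripper_force: 30.0
```

Request:
step_arm(
  moves=[
    [[0.05, 0.01, 0, 0, 0.8], [0.05, 0.01, 0, 0, 0.8], [0, 0, 0, 0, 0.8], [0, 0, 0, 0, 0.8]],
  ],
)

```text
clock: 11.6
tool_pos: [0.6135, 0.2155, 0.0681]
orientation: [-179.9, -0.2, -172.2]
force: [-13.2, -1.5, 14.9]
opening: 0.0118
gripper_force: 30.0
```

Request:
step_arm(
  moves=[
    [[0.08, 0.01, 0, 0, 0.8], [0, 0, 0, 0, 0.8], [0, 0, 0, 0, 0.8], [0, 0, 0, 0, 0.8], [0, 0, 0, 0, 0.8], [0, 0, 0, 0, 0.8]],
  ],
)

```text
clock: 12.2
tool_pos: [0.6138, 0.2155, 0.0682]
orientation: [-179.9, -0.3, -172.2]
force: [-16.3, -0.5, 16.4]
opening: 0.0119
gripper_force: 30.0
```

```bash
python3 look.py d2 && python3 - <<'E'
from h import *
im,d=viewer.snapshot("side"); cv2.imwrite("pics/s2.png",cv2.resize(im[180:340,130:390],None,fx=3,fy=3,interpolation=2))
E
```

```text
{'tool_pos': array([0.6138, 0.2154, 0.0682]), 'orientation': array([-179.9311,   -0.2902, -172.1977]), 'force': array([-15.0204,  -1.1733,  16.7056]), 'moment': array([-0.2017,  5.8366,  0.0333]), 'opening': np.float64(0.0119), 'gripper_force': np.float64(30.012)}
yellow px 188 155 194 187 217
```

View pics/s2.png

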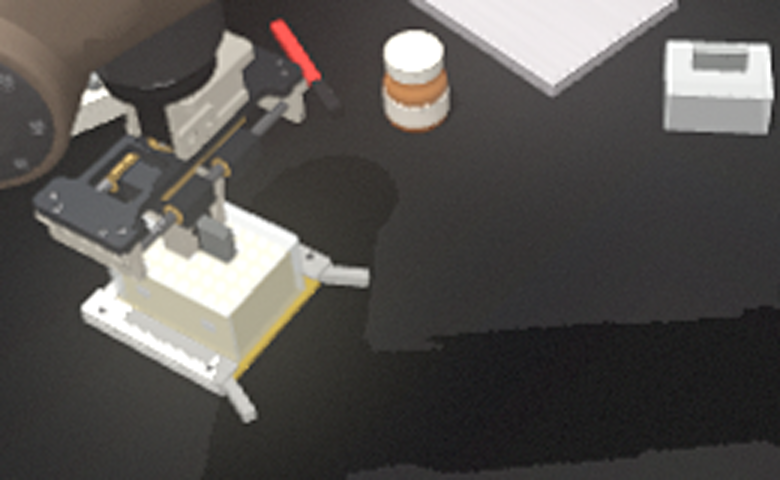

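Side view: the covered rack is in the dock under the lips. It is pressed home at about 15 N; the jar and pen are untouched. I relax the push, then lift straight up.

Request:
step_arm(
  moves=[
    [[-0.1, -0.01, 0, 0, 0.8], [-0.1, -0.01, 0, 0, 0.8], [0, 0, 0.05, 0, 0.8], [0, 0, 0.1, 0, 0.8], [0, 0, 0.1, 0, 0.8], [0, 0, 0.1, 0, 0.8], [0, 0, 0.1, 0, 0.8], [0, 0, 0, 0, 0.8]],
  ],
)

```text
clock: 13.1
tool_pos: [0.6138, 0.2158, 0.0716]
orientation: [-180.0, -0.1, -172.2]
force: [-3.9, -0.5, -7.0]
opening: 0.0117
gripper_force: 30.0
```

Request:
step_arm(
  moves=[
    [[0, 0, 0.2, 0, 0.8], [0, 0, 0.2, 0, 0.8], [0, 0, 0.2, 0, 0.8], [0, 0, 0.2, 0, 0.8], [0, 0, 0.2, 0, 0.8]],
  ],
)

```text
clock: 13.6
tool_pos: [0.6149, 0.2162, 0.0825]
orientation: [180.0, 0.0, -172.2]
force: [-1.1, -0.7, -10.9]
opening: 0.0122
gripper_force: 30.0
```

Request:
step_arm(
  moves=[
    [[0, 0, 0.2, 0, 0.8], [0, 0, 0.25, 0, 0.8], [0, 0, 0.25, 0, 0.8], [0, 0, 0.25, 0, 0.8], [0, 0, 0.25, 0, 0.8], [0, 0, 0.3, 0, 0.8], [0, 0, 0.3, 0, 0.8], [0, 0, 0.3, 0, 0.8], [0, 0, 0.4, 0, 0.8], [0, 0, 0.4, 0, 0.8]],
  ],
)

```text
clock: 14.6
tool_pos: [0.6151, 0.2164, 0.1125]
orientation: [180.0, 0.1, -172.2]
force: [-0.8, -0.1, -0.8]
opening: 0.0118
gripper_force: 30.0
```

Request:
step_arm(
  moves=[
    [[0, 0, 0.4, 0, 0.8], [0, 0, 0.5, 0, 0.8], [0, 0, 0.8, 0, 0.8], [0, 0, 1, 0, 0.8], [0, 0, 1, 0, 0.8], [0, 0, 1, 0, 0.8], [0, 0, 1, 0, 0.8], [0, 0, 1, 0, 0.8], [0, 0, 0.5, 0, 0.8], [0, 0, 0, 0, 0.8]],
  ],
)

```text
clock: 15.6
tool_pos: [0.615, 0.2164, 0.1844]
orientation: [180.0, 0.1, -172.2]
force: [-0.2, 0.1, -1.4]
opening: 0.0117
gripper_force: 30.0
```

```bash
python3 - <<'E'
from h import *
from dock import *
o=ctrl.get_obs(); print(o["tool_pos"],o["force"],o["opening"])
im,d=viewer.snapshot("side"); cv2.imwrite("pics/s3.png",im[60:340,60:460])
# tray: rim mask in the first top view, orientation and centre from the four sides
g=np.load("top0.npz")["im"].max(2).astype(float)
L=[];Rr=[];T=[];B=[]
for r in range(140,206):
    c=310+cross(g[r,310:402]); L.append((c[0],r)); Rr.append((c[-1],r))
for c in range(326,384):
    v=115+cross(g[115:230,c]); T.append((c,v[0])); B.append((c,v[-1]))
for n,e in(("L",L),("R",Rr),("T",T),("B",B)):
    l=fit(ray("top",e,.014)[:,:2]); print(n,l[2:].round(1),np.degrees(np.arctan2(l[1],l[0])).round(2))
E
```

```text
[0.61501698 0.21637993 0.1844371 ] [-0.23591385  0.12140539 -1.37662451] 0.011719970181516836
L [ 636.3 -118.2] -6.02
R [ 658.9 -285.3] -5.69
T [ 730.7 -213.8] 84.05
B [ 537.7 -189.6] 84.1
```

View pics/s3.png

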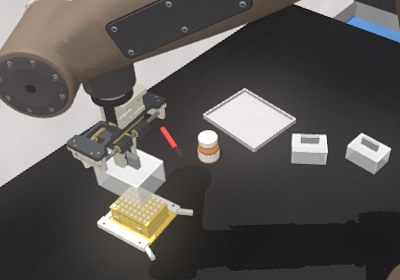

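The cover is lifted clear, at crop (130,175), and the rack stays in the dock at crop (140,215). Next I carry the cover over to the tray centre (0.634, -0.2005), yaw -5.9°.

Request:
step_arm(
  moves=[
    [[0.1, -0.6, 0.1, -0.012, 0.8], [0.1, -1.4, 0.1, -0.012, 0.8], [0.1, -2.2, 0.1, -0.012, 0.8], [0.1, -2.5, 0.1, -0.012, 0.8], [0.1, -2.5, 0.1, -0.012, 0.8], [0.1, -2.5, 0, -0.012, 0.8], [0.1, -2.5, 0, -0.012, 0.8], [0.1, -2.5, 0, -0.012, 0.8], [0.1, -2.5, 0, -0.012, 0.8], [0.1, -2.5, 0, -0.012, 0.8]],
  ],
)

```text
clock: 16.65
tool_pos: [0.6241, -0.003, 0.1881]
orientation: [-180.0, -0.0, -179.2]
force: [-0.6, -0.1, -1.1]
opening: 0.0117
gripper_force: 30.0
```

Request:
step_arm(
  moves=[
    [[0.1, -2.5, 0, -0.012, 0.8], [0.1, -2.5, 0, -0.012, 0.8], [0.1, -2.5, 0, -0.012, 0.8], [0.1, -2.5, 0, -0.012, 0.8], [0.1, -2.5, 0, -0.012, 0.8], [0.1, -2.5, 0, -0.012, 0.8], [0.1, -2.2, 0, -0.012, 0.8], [0.1, -1.6, 0, -0.012, 0.8], [0.1, -1.2, 0, -0.012, 0.8], [0, 0, 0, -0.012, 0.8]],
  ],
)

```text
clock: 17.65
tool_pos: [0.6333, -0.2024, 0.188]
orientation: [-180.0, -0.0, 173.9]
force: [-0.2, -0.3, -0.4]
opening: 0.0117
gripper_force: 30.0
```

Request:
step_arm(
  moves=[
    [[0, 0, 0, 0, 0.8], [0, 0, 0, 0, 0.8]],
  ],
)

```text
clock: 17.85
tool_pos: [0.6336, -0.2002, 0.1883]
orientation: [180.0, -0.0, 174.1]
force: [0.2, 0.1, -1.0]
opening: 0.0116
gripper_force: 30.0
```

Request:
step_arm(
  moves=[
    [[0, 0, -0.8, 0, 0.8], [0, 0, -1.6, 0, 0.8], [0, 0, -2, 0, 0.8], [0, 0, -2, 0, 0.8], [0, 0, -2, 0, 0.8], [0, 0, -1.4, 0, 0.8], [0, 0, -0.8, 0, 0.8], [0, 0, -0.4, 0, 0.8], [0, 0, 0, 0, 0.8]],
  ],
)

```text
clock: 18.75
tool_pos: [0.6337, -0.2008, 0.0782]
orientation: [-180.0, -0.0, 174.1]
force: [0.5, -0.1, -1.0]
opening: 0.0116
gripper_force: 30.0
```

Request:
step_arm(
  moves=[
    [[0, 0, -0.2, 0, 0.8], [0, 0, -0.2, 0, 0.8], [0, 0, -0.2, 0, 0.8], [0, 0, -0.1, 0, 0.8], [0, 0, 0, 0, 0.8]],
  ],
)

```text
clock: 19.25
tool_pos: [0.6336, -0.2008, 0.0713]
orientation: [180.0, -0.0, 174.1]
force: [-0.9, -0.4, -1.2]
opening: 0.0119
gripper_force: 30.0
```

Request:
step_arm(
  moves=[
    [[0, 0, -0.1, 0, 0.8], [0, 0, -0.1, 0, 0.8], [0, 0, -0.1, 0, 0.8], [0, 0, 0, 0, 0.8], [0, 0, 0, 0, 0.8]],
  ],
)

```text
clock: 19.75
tool_pos: [0.6336, -0.2009, 0.0683]
orientation: [180.0, -0.0, 174.1]
force: [0.3, -0.4, -1.5]
opening: 0.0119
gripper_force: 30.0
```

Request:
step_arm(
  moves=[
    [[0, 0, -0.1, 0, 0.8], [0, 0, 0, 0, 0.8], [0, 0, 0, 0, 0.8]],
  ],
)

```text
clock: 20.05
tool_pos: [0.6336, -0.2008, 0.0673]
orientation: [180.0, -0.0, 174.1]
force: [0.2, 1.1, -1.2]
opening: 0.0118
gripper_force: 30.0
```

Request:
step_arm(
  moves=[
    [[0, 0, -0.1, 0, 0.8], [0, 0, 0, 0, 0.8], [0, 0, 0, 0, 0.8]],
  ],
)

```text
clock: 20.35
tool_pos: [0.6336, -0.2009, 0.0663]
orientation: [180.0, -0.0, 174.1]
force: [-0.3, 0.5, -0.8]
opening: 0.0117
gripper_force: 30.0
```

Request:
step_arm(
  moves=[
    [[0, 0, -0.05, 0, 0.8], [0, 0, -0.05, 0, 0.8], [0, 0, 0, 0, 0.8], [0, 0, 0, 0, 0.8]],
  ],
)

```text
clock: 20.75
tool_pos: [0.6337, -0.2008, 0.0659]
orientation: [-180.0, 0.0, 174.1]
force: [-2.3, 1.1, 5.4]
opening: 0.012
gripper_force: 30.0
```

Request:
step_arm(
  moves=[
    [[0, 0, -0.05, 0, 0.8], [0, 0, -0.05, 0, 0.8], [0, 0, 0, 0, 0.8], [0, 0, 0, 0, 0.8]],
  ],
)

```text
clock: 21.15
tool_pos: [0.6337, -0.2009, 0.0658]
orientation: [-180.0, 0.0, 174.1]
force: [-4.4, 2.6, 13.3]
opening: 0.0117
gripper_force: 30.0
```

Request:
step_arm(
  moves=[
    [[0, 0, 0.1, 0, 0.8], [0, 0, 0, 0, 0.8], [0, 0, 0, 0, 1.6], [0, 0, 0, 0, 2.5], [0, 0, 0, 0, 4], [0, 0, 0, 0, 4], [0, 0, 0, 0, 4], [0, 0, 0, 0, 4]],
  ],
)

```text
clock: 21.95
tool_pos: [0.6336, -0.2009, 0.0653]
orientation: [-180.0, -0.0, 174.1]
force: [-0.8, 0.5, -0.5]
opening: 0.0393
gripper_force: 0.0
```

Request:
step_arm(
  moves=[
    [[0, 0, 0.3, 0, 4], [0, 0, 0.7, 0, 4], [0, 0, 1.5, 0, 4], [0, 0, 2, 0, 4], [0, 0, 2, 0, 4], [0, 0, 2, 0, 4], [0, 0, 2, 0, 4], [-1, -1, 2, 0, 4], [-2, -2, 0, 0, 4], [-2, -2, 0, 0, 4]],
  ],
)

```text
clock: 22.95
tool_pos: [0.5838, -0.2512, 0.1928]
orientation: [-180.0, 0.2, 174.1]
force: [0.3, -0.3, -0.3]
opening: 0.0398
gripper_force: 0.0
```

Request:
step_arm(
  moves=[
    [[-2, -2, 0, 0, 4], [-2, -2, 0, 0, 4], [-2, -2, 0, 0, 4], [-2, -2, 0, 0, 4], [-2, -2, 0, 0, 4], [-1, -1, 0, 0, 4], [0, 0, 0, 0, 4]],
  ],
)

```text
clock: 23.65
tool_pos: [0.4727, -0.362, 0.1917]
orientation: [-180.0, 0.1, 173.9]
force: [0.6, 0.5, 0.3]
opening: 0.0403
gripper_force: 0.0
```

```bash
cat > chk.py <<'E'
from h import *
from dock import *
im,d=viewer.snapshot("top"); np.savez("fin.npz",im=im,d=d); cv2.imwrite("pics/fin.png",im)
P=cloud("top",d); h=P[...,2]; H,S,V=cv2.split(cv2.cvtColor(im,cv2.COLOR_BGR2HSV))
y=(S>110)&(V>60)&(H>12)&(H<42); y[:, 225:]=0
a=np.radians(7.84); A=np.array([[np.cos(a),np.sin(a)],[-np.sin(a),np.cos(a)]]); O=np.array([612.0,215.9])
q=(A@(ray("top",np.argwhere(y)[:,::-1],.05)[:,:2]*1000-O[None]).T)
print("block (top plane) dock frame x",np.percentile(q[0],[1,99]),"y",np.percentile(q[1],[1,99]))
q=(A@(ray("top",np.argwhere(y)[:,::-1],.006)[:,:2]*1000-O[None]).T); print("foot plane near edge",np.percentile(q[0],[0.5,2]))
t=y&True; print("z of block",np.percentile(h[t],[50,90]))
m=np.zeros(y.shape,bool); m[120:230,305:405]=True; m&=(h>.05); print("cover",rect("top",m,.061),np.percentile(h[m],[10,50,95]),m.sum())
f=m&(h>.078); print("fin",rect("top",f,.091))
E
python3 chk.py
```

```text
block (top plane) dock frame x [-69.99202572  41.15862958] y [-48.10219564  31.89206283]
foot plane near edge [-65.72894993 -65.37119296]
z of block [0.00875918 0.04006758]
cover ((613.8285522460938, -227.33685302734375), (149.27145385742188, 220.8281707763672), 87.79444885253906) [0.06481502 0.61628858 0.6435874 ] 5881
fin ((609.3836059570312, -229.30712890625), (129.9991455078125, 214.7295684814453), 87.79444885253906)
```

View pics/fin.png

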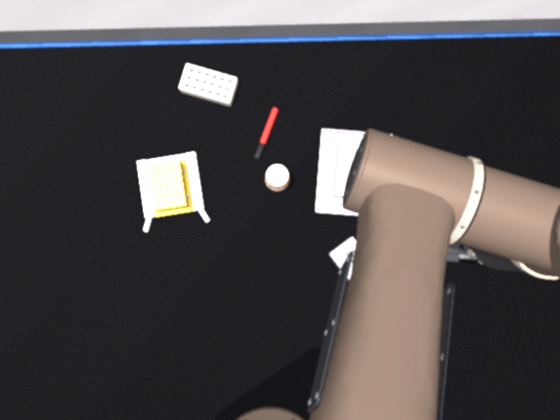

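Top view: the rack sits in the dock at (170,187), with the jar and pen in place; the arm hides the tray. I compare the rack's near edge with its position while pressed home, and check the tray in the side view.

```bash
python3 - <<'E'
from h import *
from dock import cross
a=np.radians(7.84); A=np.array([[np.cos(a),np.sin(a)],[-np.sin(a),np.cos(a)]]); O=np.array([612.0,215.9])
for f in("d2","fin"):
    im=np.load(f+".npz")["im"]; g=im.max(2).astype(float); out=[]
    for c in range(168,194,3):
        v=200+cross(g[200:225,c],90); out.append([round((A@(ray("top",(c,x),.0)[0,:2]*1000-O))[0],1) for x in v[-1:]])
    print(f,out)
im,d=viewer.snapshot("side"); P=cloud("side",d); np.savez("s4.npz",im=im,d=d)
h=P[...,2]; m=(h>.052)&(h<.075)&(abs(P[...,0]-.634)<.1)&(abs(P[...,1]+.2)<.09)
print("roof n",m.sum(),np.percentile(h[m],[5,50,95]),P[m].mean(0))
cv2.imwrite("pics/s4.png",cv2.resize(im[120:330,130:400],None,fx=2.5,fy=2.5,interpolation=2))
E
```

```text
d2 [[np.float64(-63.1)], [np.float64(-63.0)], [np.float64(-62.9)], [np.float64(-62.9)], [np.float64(-62.9)], [np.float64(-62.9)], [np.float64(-62.8)], [np.float64(-63.2)], [np.float64(-62.8)]]
fin [[np.float64(-64.7)], [np.float64(-64.9)], [np.float64(-64.6)], [np.float64(-64.9)], [np.float64(-64.5)], [np.float64(-65.1)], [np.float64(-64.4)], [np.float64(-65.1)], [np.float64(-64.3)]]
roof n 837 [0.05484147 0.06069066 0.06832604] [ 0.6227742  -0.1891187   0.06078825]
```

View pics/s4.png

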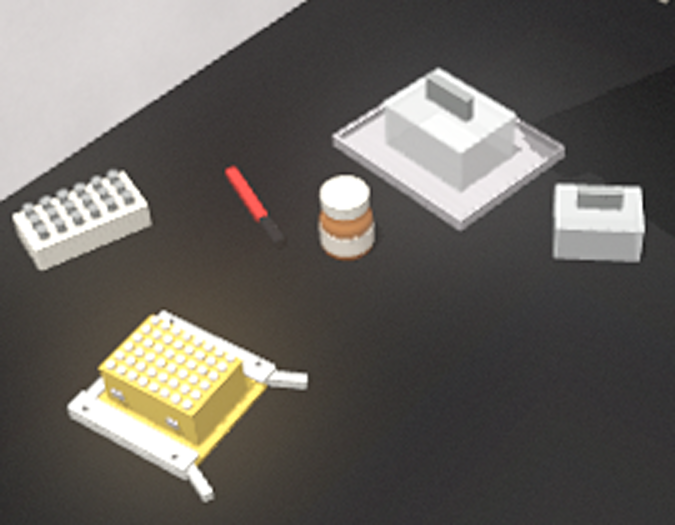

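```bash
python3 - <<'E'
from h import *
for f in("d2","fin"):
    im=np.load(f+".npz")["im"]
    for c in(174,186): print(f,c,im[206:222,c].max(1))
    print("rail end",im[206:222,151].max(1), "far gap", im[152:170,170].tolist() if f=="fin" else "")
E
```

```text
d2 174 [255 255 253 220 190 207 214 176 102  39  17  15  22  13  19  17]
d2 186 [248 217 191 209 220 179 104  44  18  20  17  16  18  17  19  16]
rail end [253 253 254 254 255 255 249 233 231 229 207 168 134 112  97  81] far gap 
fin 174 [255 255 241 253 255 255 255 255 214  81  36  36  35  40  36  37]
fin 186 [219 243 255 255 255 255 212  82  34  36  37  37  34  37  33  36]
rail end [255 255 255 255 255 255 255 255 255 255 255 255 233 199 161 130] far gap [[35, 33, 35], [34, 30, 31], [86, 81, 81], [227, 219, 222], [255, 255, 255], [255, 255, 255], [255, 255, 255], [255, 255, 255], [255, 255, 255], [247, 255, 255], [243, 255, 255], [255, 255, 255], [255, 255, 255], [255, 255, 255], [255, 255, 255], [232, 255, 255], [242, 255, 255], [255, 255, 255]]
```

The edge profiles match exactly once scaled by the exposure gain of about 2.1, for example 102/39/17 against 214/81/36. So the rack has not moved from its pressed-home position. The side view shows the cover flat in the tray, roof at 0.061 m as expected, with the jar and pen undisturbed.

```bash
python3 -c "
from plant import close_job
print(close_job())"
```

```text
the job is handed in; nothing more can be done
None
```

The job is handed in at about 24 s: the rack is home in the dock (pressed at about 15 N), the cover stands rim down and flat in the tray, and the jar and pen were not touched.

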